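# Lay out the seasonings on the serving tray

## Task

Set out the seasonings for the cook: on the dark tray, standing upright in one row along the tray's long middle line, put the salt shaker at the tray's centre, the dark-capped spice jar halfway between the salt and the end of the tray nearer the blue dish, and the green-capped spice jar halfway between the salt and the other end. Stand the garlic bulb in the middle of the blue dish. Set each thing down gently rather than dropping it, and leave the tray, the dish, the mug, the pepper mill and the lemon where they are.

Things in the scene. Friction and masses are not known exactly. Their poses are not given: they have to be found in the camera images.
- salt_shaker: Glass salt shaker with a grey rounded cap and grey-white salt; 44 mm across, 90 mm tall (glass to 74 mm, the cap above it 34 mm across), about 0.1 kg. Loose, upright, in the front row. Round: grasp across it at 40 to 60 mm height. Origin: centre of the underside; z is up along its own axis.
- spice_dark: Round glass spice jar with a dark brown cap; 44 mm across, 105 mm tall (cap 44 mm across, from 85 mm up), about 0.11 kg. Loose, upright, in the front row; grasp across it at about 70 mm height. Origin: centre of the underside; z is up along its own axis.
- spice_green: Round glass spice jar with a green cap; 45 mm across, 106 mm tall (cap 45 mm across, from 85 mm up), about 0.11 kg. Loose, upright, in the front row; grasp across it at about 70 mm height. Origin: centre of the underside; z is up along its own axis.
- garlic: Pale pink-white garlic bulb, 60 mm across and 59 mm tall, narrowing to a tip above, about 0.04 kg. Loose, upright, in the front row; grasp across it at 30 to 40 mm height. Origin: centre of the underside; z is up along its own axis.
- slate_tray: Dark, nearly black flat rectangular tray, 105 x 285 mm, 12 mm high; its floor is 6 mm above the worktop, inside a 6 mm rim that is 7 mm wide. It lies free on the worktop behind the front row, its long side roughly across the robot's view; 0.62 kg. Origin: centre of the underside; x along the short side (away from the robot at yaw 0), y along the long side (ends at y = -142 and +142 mm).
- blue_dish: Blue rectangular shallow dish with flared rim, 120 x 160 mm, 24 mm high, floor about 8 mm above the worktop (flat part about 75 x 115 mm); 0.14 kg, loose. It stands beyond one end of the tray, left or right. Origin: centre of the underside; x along its 120 mm side, y along its 160 mm side.
- mug: White mug, 82 mm across, 100 mm tall, handle towards its own -y; it stands beyond the other end of the tray, not to be disturbed. Origin: underside, 17 mm from the mug's axis towards the handle.
- pepper_mill: Turned brown wooden pepper mill, 58 mm across and 170 mm tall; loose, somewhere in the front row, not to be disturbed. Origin: centre of the underside; z is up along its own axis.
- lemon: Yellow lemon, 71 x 53 x 51 mm, lying on its side; loose, at the left end of the front row, not to be disturbed. (To the left and behind it, a wall cupboard hangs 535 mm above the worktop, its near right lower corner about x = 0.54, y = 0.27 m: keep the wrist and arm clear of it.) Origin: centre of the underside, x along its length.
Not all that is in view belongs to the job. What is shaped like the garlic but turquoise is not meant. Leave any orange look-alike of the spice_green alone.

How it is judged:
By the outcome, as a careful person would: the job done as asked, in the order asked, and still so for the second after the job is handed in, with the robot touching nothing.
It also fails if it takes over 96 s, if anything falls off the work surface, if the arm or the gripper's body presses on something with over 40 N, if the wrist force passes 120 N, or if a joint passes its speed limit or range.

## Robot

A 6-joint arm with a two-finger parallel gripper is mounted at the origin on a cart in front of the work surface, level with it; the furniture and walls round the work are solid. World frame = base frame: x ahead of the robot, y to its left, z up, the work surface at z = 0. Lengths are in mm, angles in rad, forces in N, time in s.
With the tool pointing down it reaches from about 350 to 975 mm from the base axis. Payload 7.1 kg.
Tool frame: the origin (TCP) lies midway between the tips of the shut fingers; the grasp point (between the pads) lies 19 mm behind it (ctrl.grip_depth is the distance from the TCP to the grasp point, in mm); z points along the fingers, y is the line along which they close (so a half turn about z gives the same grasp; the last joint's range is limited). The gripper opens to 88 mm and grips with 3 to 60 N. Pads are 20 mm wide; open, the fingers measure 115 mm over their backs; the gripper's body (75 mm by 178 mm) begins 61 mm behind the grasp point.
Start: joints at [-1.332, 0.423, 1.63, -0, 1.089, -0.019], TCP at [159.365, -604.324, 222.675] pointing down, gripper open.
Joint ranges: [-3, 3], [-0.9, 2.11], [0.09, 2.58], [-1.31, 4.45], [0.11, 2.69], [-2.54, 2.54]. Speed limits (rad/s): [2.39, 2.39, 3.01, 3.14, 3.14, 3.14].

## Interface

Orientations are given as a rotation vector (axis times angle).
In Python, from workcell import ctrl, cams gives the robot as it stands.
- The arm moves only by the tool move_arm, never from a script. Its argument "steps" is a list of rows, each a list of 3 entries, a list of its own where there are three numbers: the shift along the tool's x, y, z in units of 25 mm (1.0 is 25 mm), then the turn about the tool's z in units of 5 degrees (1.0 is 5 degrees), then the closure, from 0 (fully open) to 1 (shut). A call has 1 to 20 rows; each row shifts and turns the commanded pose from where the row before left it, along the tool's axes as they then stand; what a row does not reach is not made up. A row lasts 1/12 s, in which the tool goes at most 41.7 mm and 7.16 degrees, less where a joint would pass 70% of its speed; a pose out of reach is approached as far as the arm can. A call is refused whole if a number of a shift passes 1 or a number of a turn 1, either way. A call with a gripper value outside its range is refused whole. The fingers move at their own pace and stop on an object; the grip force is fixed at half the most. Time passes only in rows, so rows that do not move let the fingers close. It gives the time, the measured TCP pose, the force, the opening and the grip force at its end, in the units of the state.
- ctrl.get_obs(): the state, without advancing time (a new reading comes with each control period).
- cams.get_image(name): name is "scene" or "top"; returns a dict with "image" (480x640x3 uint8, red, green, blue), "camera_matrix" (3x3 intrinsics, pixels), "k1" (the pictures are not rectified: a ray, as slopes to the right and down, at radius r is drawn at 1 + k1 r^2 times it, then the intrinsics apply), "xyz" and "rotation" of the camera in the world. Camera axes: x right, y down, z forward; pixel columns grow to the right and rows downward; lengths in mm; the calibration is good to about 2 mm. A picture is of the moment at which its call begins. There is no depth.
- ctrl.close_job(): hands the job in; it is judged then, once.
Trained networks look in the newest picture that a camera, given by its name, has taken for a name from the list of things; names that differ only in an ending like _2 or _b are one class to them, and where a whole thing is asked for, a point or a joint stands for the part that bears it (a point fixed in the world has none). Each returns a list of dicts, best first, with "p" (0 to 1); they miss things now and then, are a little off and sometimes report something else, mostly with a low value. They report only what shows in the picture. A call takes as long as a camera call. They do not tell look-alikes from the thing itself.
- cams.boxes_of(camera, thing): "rect" ([centre column, centre row, width, height] in pixels, round what is visible of it).
- cams.cut_out(camera, thing): "pixels" (480x640 bool, what is visible of it) and "rect" ([centre column, centre row, width, height] in pixels, round what is visible of it).
The state is a dict: "t": time; "qpos": joint angles; "qvel": joint speeds; "joint_torque": joint torques, N m; "ee_pos": TCP position; "orientation": TCP orientation; "ft_force": force on the tool from outside, world axes, zero at the start; "moment": the same for the moment, N m; "width": finger opening in mm; "grasp_force": force on a finger pad.
Only numpy, scipy, OpenCV 4.12 (cv2) and the standard library are available. Lean on these libraries where they do the work, as an engineer would, in place of code of your own. Each camera call takes 0.05 s, during which the arm holds its last target. There are 200 camera calls.

## Working session

There is one attempt and no reset: what is moved stays moved. The work goes in short steps, Python scripts to look and compute and a tool call to move; the robot and the scene stay as the last step left them, time stands still between calls to the robot, and variables do not carry over. Pictures are saved under pics/ and viewed, at most 14 in all, crops included, and the job is handed in when it is done.

Besides the shell and the picture viewer there is one more tool, called after ">>>" by a JSON object that holds its "name" and its "arguments". move_arm: Moves the arm, as the interface text tells. Its arguments: {"type":"object","properties":{"steps":{"type":"array"}},"required":["steps"]}

```bash
mkdir -p pics; cat > h.py <<'E'
import numpy as np, cv2
from workcell import ctrl, cams
def ray(im,u,v):
    K=np.array(im["camera_matrix"]);k=im["k1"]
    d=np.array([(u-K[0,2])/K[0,0],(v-K[1,2])/K[1,1]]);s=d.copy()
    for _ in range(20): s=d/(1+k*(s@s))
    r=np.array(im["rotation"])
    if r.shape!=(3,3): r=cv2.Rodrigues(r.astype(float))[0]
    return np.array(im["xyz"],float), r@np.array([s[0],s[1],1])
def at(im,u,v,z):
    o,d=ray(im,u,v); return (o+d*(z-o[2])/d[2])[:2]
def proj(im,P):
    K=np.array(im["camera_matrix"]);r=np.array(im["rotation"])
    if r.shape!=(3,3): r=cv2.Rodrigues(r.astype(float))[0]
    c=(np.atleast_2d(P)-np.array(im["xyz"]))@r; s=c[:,:2]/c[:,2:]
    s=s*(1+im["k1"]*(s**2).sum(1,keepdims=True)); return s*[K[0,0],K[1,1]]+[K[0,2],K[1,2]]
E
python3 - <<'E'
from h import *
for c in ("scene","top"):
    im=cams.get_image(c); cv2.imwrite(f"pics/{c}0.png",im["image"][:,:,::-1])
    print(c,im["xyz"],np.round(im["rotation"],3).tolist(),np.round(im["camera_matrix"],1).tolist(),im["k1"])
    for n in "salt_shaker spice_dark spice_green garlic slate_tray blue_dish mug pepper_mill lemon".split():
        print(n,[(round(d["p"],2),np.round(d["rect"]).astype(int).tolist()) for d in cams.boxes_of(c,n)[:4]])
print(ctrl.get_obs())
E
```

```text
scene [-153.17612004 -836.89251997 1143.25564606] [-2.287, 0.817, -0.312] [[592.2, 0.0, 311.3], [0.0, 592.2, 241.7], [0.0, 0.0, 1.0]] -0.19241490433519073
salt_shaker []
spice_dark []
spice_green [(0.81, [345, 297, 21, 33])]
garlic [(0.71, [365, 321, 20, 26])]
slate_tray [(0.71, [385, 245, 99, 75]), (0.3, [444, 309, 57, 55])]
blue_dish [(0.59, [445, 307, 56, 55])]
mug [(0.54, [303, 168, 23, 41]), (0.41, [446, 308, 57, 61])]
pepper_mill [(0.45, [365, 321, 20, 31])]
lemon [(0.26, [347, 296, 23, 32])]
top [ 376.12642937  -57.82010863 1069.86481902] [-2.151, 2.199, -0.136] [[468.6, 0.0, 320.6], [0.0, 468.6, 249.2], [0.0, 0.0, 1.0]] 0.04122889820644118
salt_shaker []
spice_dark [(0.91, [280, 258, 28, 21])]
spice_green [(0.97, [398, 270, 30, 22]), (0.73, [408, 315, 29, 26]), (0.63, [453, 284, 42, 28])]
garlic [(0.68, [335, 258, 29, 28]), (0.65, [295, 311, 24, 24])]
slate_tray [(0.84, [353, 188, 124, 50])]
blue_dish [(0.7, [462, 206, 74, 64])]
mug [(0.96, [217, 200, 64, 46])]
pepper_mill []
lemon [(0.95, [161, 286, 31, 21])]
{'t': 1.0, 'qpos': array([-1.33197157e+00,  4.23133135e-01,  1.62989583e+00,  1.23302645e-05,
        1.08864029e+00, -1.89835058e-02]), 'qvel': array([-0.00141454, -0.0019588 , -0.00063532,  0.00118987, -0.00024395,
       -0.00280652]), 'joint_torque': array([ 4.49742829e-04, -5.44582093e+01, -2.74051791e+01,  6.43812935e-02,
        1.70171686e-02, -5.31433201e-06]), 'ee_pos': array([ 159.38239192, -604.30614395,  222.65599652]), 'orientation': array([-3.11545244e+00, -4.03824847e-01, -3.85551194e-06]), 'ft_force': array([-0.08079017,  0.10184896, -0.51457805]), 'moment': array([-0.00321864,  0.02588845, -0.0129432 ]), 'grasp_force': 0.0, 'width': 88.10693811714218}
```

View pics/scene0.png

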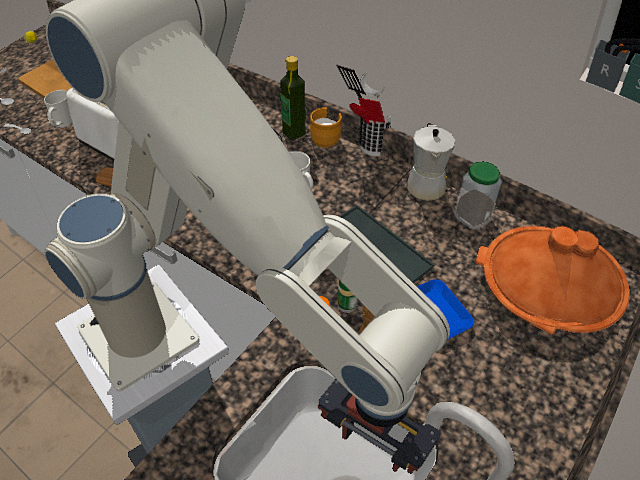

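View pics/top0.png

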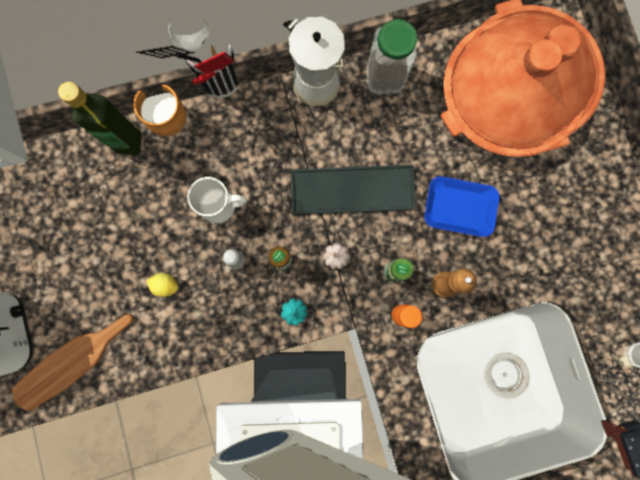

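The top view shows salt at (232,260), dark jar at (280,257), garlic at (336,257), green jar at (400,269), mill at (455,283) and lemon at (162,285). The tray is at (353,190), the dish at (462,207) and the mug at (212,200). There are two look-alikes: a turquoise bulb (294,311) and an orange jar (407,316). The pale pink-white bulb and the green-capped jar fit the descriptions. I'll confirm this in an enlarged crop.

```bash
cat >> h.py <<'E'
from scipy.optimize import minimize
a=np.linspace(0,2*np.pi,40)
def rings(x,y,prof): return np.vstack([np.c_[x+r*np.cos(a),y+r*np.sin(a),0*a+z] for r,z in prof])
prof={"salt_shaker":[(22,0),(22,74),(17,76),(14,88),(5,90)],"spice_dark":[(22,0),(22,105)],"spice_green":[(22.5,0),(22.5,106)],
"garlic":[(18,0),(30,20),(28,32),(6,59)],"pepper_mill":[(29,0),(25,165)]}
def fitbox(im,rect,pr,z0=0):
    c,r,w,h=rect
    g=at(im,c,r,40)
    def f(p):
        P=proj(im,rings(p[0],p[1],[(q,z+z0) for q,z in pr])); lo,hi=P.min(0),P.max(0)
        return ((lo+hi)/2-[c,r])@((lo+hi)/2-[c,r])
    s=minimize(f,g,method="Nelder-Mead",options=dict(xatol=.05,fatol=1e-4)); P=proj(im,rings(*s.x,pr));
    return s.x, P.max(0)-P.min(0)
def fitrect(im,mask,z):
    cs=max(cv2.findContours(mask.astype(np.uint8),0,2)[0],key=cv2.contourArea)[:,0]
    w=np.array([at(im,u,v,z) for u,v in cs],np.float32)
    return cv2.minAreaRect(w)
E
python3 - <<'E'
from h import *
im=cams.get_image("top")
for n in prof:
    for d in cams.cut_out("top",n)[:3]: 
        x,s=fitbox(im,d["rect"],prof[n]); print(n,round(d["p"],2),np.round(d["rect"],1),np.round(x,1),np.round(s,1))
for n,z in (("slate_tray",12),("blue_dish",24),("mug",100),("lemon",25)):
    for d in cams.cut_out("top",n)[:1]: print(n,d["p"],fitrect(im,d["pixels"],z))
I=im["image"][:,:,::-1]; cv2.imwrite("pics/crop.png",cv2.resize(I[160:340,205:490],None,fx=2.8,fy=2.8,interpolation=cv2.INTER_CUBIC))
E
```

```text
salt_shaker 0.87 [235.4 261.1  20.   24.5] [463.2 108.9] [25.6 22.6]
spice_dark 0.58 [281.1 259.8  28.7  21.1] [462.1   7.3] [23.5 24.2]
spice_green 0.96 [399.4 270.5  28.1  19.8] [ 433.2 -246.5] [29.6 23.6]
garlic 0.85 [336.4 256.5  27.2  29. ] [ 471.  -113.7] [26.6 26.5]
garlic 0.57 [295.3 312.2  20.2  23.5] [349.  -19.2] [27.1 27.3]
pepper_mill 0.97 [451.6 281.6  43.1  30.1] [ 406.7 -349.3] [48.8 28.6]
slate_tray 0.89 ((626.8792114257812, -155.92416381835938), (108.3836669921875, 285.7579040527344), 1.325868844985962)
blue_dish 0.81 ((579.5036010742188, -400.018310546875), (160.94732666015625, 122.45455169677734), 78.12828826904297)
mug 0.67 ((586.76171875, 145.04541015625), (113.95390319824219, 82.16551971435547), 53.90986251831055)
lemon 0.57 ((417.09381103515625, 273.4924011230469), (54.71892166137695, 58.559120178222656), 25.758817672729492)
```

View pics/crop.png

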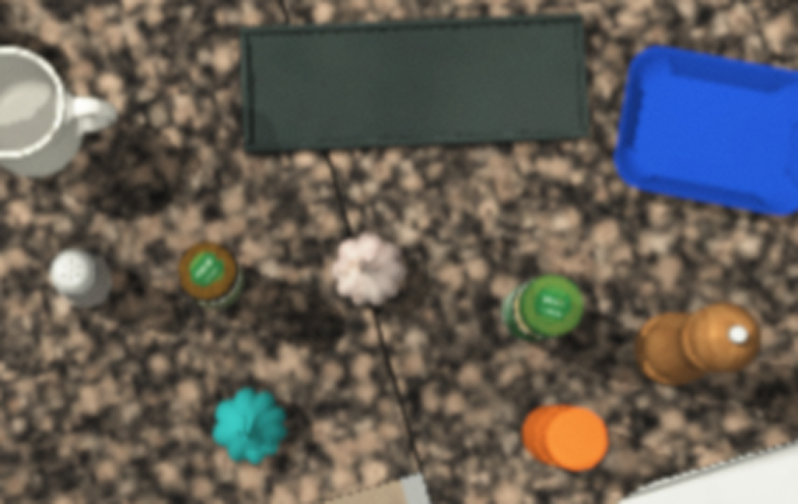

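The crop confirms the targets. The pale bulb is at crop (368,270) and the green-lidded jar at (551,306). The dark brown cap with a green label is at (208,269) and the salt's grey cap at (73,270). The turquoise bulb and the orange jar are separate. I'll start moving clear of the sink and turn the tool so the fingers close along world x.

>>> {"name": "move_arm", "arguments": {"steps": [[[0,-1,0],0,0.25],[[0,-1,0],0,0.25],[[0,-1,0],0,0.25],[[0,-1,0],0,0.25],[[0,-1,0],0,0.25],[[0,0,0],-1,0.25],[[0,0,0],-1,0.25],[[0,0,0],-1,0.25],[[0,0,0],-1,0.25],[[0,0,0],-1,0.25],[[0,0,0],-1,0.25],[[0,0,0],-1,0.25],[[0,0,0],-1,0.25],[[0,0,0],-1,0.25],[[0,0,0],-1,0.25],[[0,0,0],-1,0.25],[[0,0,0],-1,0.25],[[0,0,0],-1,0.25],[[0,0,0],-1,0.25],[[0,0,0],-1,0.25]]}}

```text
t: 3.17
ee_pos: [127.5, -483.5, 222.8]
orientation: [2.221, 2.222, -0.0]
ft_force: [-0.5, 0.4, -0.3]
width: 65.7
grasp_force: 0.0
```

```bash
cat >> h.py <<'E'
def togo(x,y,z):
    o=ctrl.get_obs(); R=cv2.Rodrigues(np.array(o["orientation"]))[0]
    print("ee",np.round(o["ee_pos"],1),"togo tool units",np.round(R.T@(np.array([x,y,z])-o["ee_pos"])/25,2),"yaw of tool y",np.round(np.degrees(np.arctan2(R[1,1],R[0,1])),2),"w",round(o["width"],1),"q",np.round(o["qpos"],2))
E
python3 - <<'E'
from h import *
im=cams.get_image("top")
f=lambda x,y:(205+(x+.5)/2.8-.5,160+(y+.5)/2.8-.5)
for n,p,z in (("salt",(73,270),84),("dark",(208,269),105),("green",(551,306),106),("garlic",(368,270),28)): print(n,np.round(at(im,*f(*p),z),1))
c=np.array([at(im,*f(*p),12) for p in((245,30),(580,17),(587,136),(250,152))]); print(np.round(c,1),c.mean(0), np.linalg.norm(c-np.roll(c,1,0),axis=1))
# colour masks
hsv=cv2.cvtColor(im["image"],cv2.COLOR_RGB2HSV)
b=cv2.inRange(hsv,(105,150,60),(128,255,255)); r=fitrect(im,b,24); print("dish",r)
for n,lo,hi,box,z in (("greencap",(45,90,40),(75,255,255),(385,255,418,285),100),):
    m=cv2.inRange(hsv,lo,hi); q=np.zeros_like(m); q[box[1]:box[3],box[0]:box[2]]=1; ys,xs=np.nonzero(m*q); print(n,len(xs),at(im,(xs.min()+xs.max())/2,(ys.min()+ys.max())/2,z))
togo(463,109,222)
E
```

```text
salt [470.8 112. ]
dark [467.4   9.4]
green [ 434.5 -242.7]
garlic [ 471.1 -112.7]
[[ 673.3  -17.3]
 [ 678.9 -294.5]
 [ 579.  -296. ]
 [ 571.4  -19.7]] [ 625.65852981 -156.87931047] [101.93904066 277.18456084  99.92277254 276.47764159]
dish ((579.386474609375, -400.73199462890625), (161.4852294921875, 120.9049072265625), 77.98751068115234)
greencap 361 [ 433.82950617 -239.75294893]
ee [ 127.5 -483.5  222.8] togo tool units [23.63 13.55  0.03] yaw of tool y 0.31 w 66.3 q [-1.34  0.24  1.9  -0.    1.   -1.34]
```

>>> {"name": "move_arm", "arguments": {"steps": [[[1,1,0],0,0.25],[[1,1,0],0,0.25],[[1,1,0],0,0.25],[[1,1,0],0,0.25],[[1,1,0],0,0.25],[[1,1,0],0,0.25],[[1,1,0],0,0.25],[[1,1,0],0,0.25],[[1,1,0],0,0.25],[[1,1,0],0,0.25],[[1,1,0],0,0.25],[[1,1,0],0,0.25],[[1,1,0],0,0.25],[[1,0.65,0],0,0.25],[[1,0,0],0,0.25],[[1,0,0],0,0.25],[[1,0,0],0,0.25],[[0,0,0],0,0.25]]}}

```text
t: 4.72
ee_pos: [470.2, -56.8, 222.6]
orientation: [-2.224, -2.217, -0.001]
ft_force: [1.0, 0.9, -0.1]
width: 65.8
grasp_force: 0.0
```

```bash
python3 - <<'E'
from h import *
for c in ("top","scene"):
    im=cams.get_image(c); cv2.imwrite(f"pics/{c}1.png",im["image"][:,:,::-1])
    for n in prof:
        for d in cams.cut_out(c,n)[:2]:
            x,s=fitbox(im,d["rect"],prof[n]); print(c,n,round(d["p"],2),np.round(d["rect"],1),np.round(x,1),np.round(s,1))
    for n,z in (("slate_tray",12),("blue_dish",24)):
        for d in cams.cut_out(c,n)[:1]: print(n,d["p"],fitrect(im,d["pixels"],z))
togo(469,111,222)
E
```

```text
top salt_shaker 0.74 [231.9 262.   14.8  25.8] [461.4 116.6] [25.9 22.6]
top spice_dark 0.78 [279.6 260.5  22.8  22.3] [460.6  10.5] [23.6 24.1]
top spice_green 0.94 [396.9 269.5  27.1  23.6] [ 435.5 -241.1] [29.4 23.7]
top spice_green 0.75 [406.5 316.   30.7  25.4] [ 337.6 -257.7] [30.7 22.9]
top pepper_mill 0.59 [453.1 283.5  44.7  33.2] [ 402.6 -352.2] [49.1 28.3]
top pepper_mill 0.34 [281.2 260.8  21.2  17.6] [458.    5.7] [30.8 31.9]
slate_tray 0.78 ((626.7637329101562, -155.1040802001953), (109.05038452148438, 284.1810607910156), 1.2061880826950073)
blue_dish 0.85 ((578.6409301757812, -399.8327331542969), (161.39305114746094, 124.0881118774414), 76.61722564697266)
scene salt_shaker 0.7 [269.4 204.9  16.9  33.1] [475.8 114. ] [17.9 33.1]
scene spice_dark 0.56 [289.8 224.2  12.9  40.8] [466.9  12.6] [18.4 40.9]
scene spice_green 0.66 [319.5 317.6  20.2  40.5] [ 339.2 -257.9] [20.8 43.7]
scene spice_green 0.61 [348.1 291.1  25.1  40.1] [ 437.8 -242.5] [21.4 43.3]
scene garlic 0.8 [260.  260.2  22.3  22.1] [350.1 -14. ] [24.  22.8]
scene garlic 0.76 [326.1 259.9  27.5  22.3] [ 478.1 -117.8] [24.1 22.9]
scene pepper_mill 0.97 [370.9 324.5  34.5  61.7] [ 400.3 -358.6] [30.7 63.9]
slate_tray 0.88 ((628.0394897460938, -157.0270233154297), (113.52694702148438, 290.84246826171875), 0.7761411666870117)
blue_dish 0.63 ((581.2354736328125, -399.1907958984375), (163.2877655029297, 123.27244567871094), 78.12577819824219)
ee [470.4 -59.9 222.7] togo tool units [ 6.83 -0.09  0.03] yaw of tool y -0.24 w 65.9 q [-0.15  0.2   1.95  0.    0.99 -0.15]
```

View pics/scene1.png

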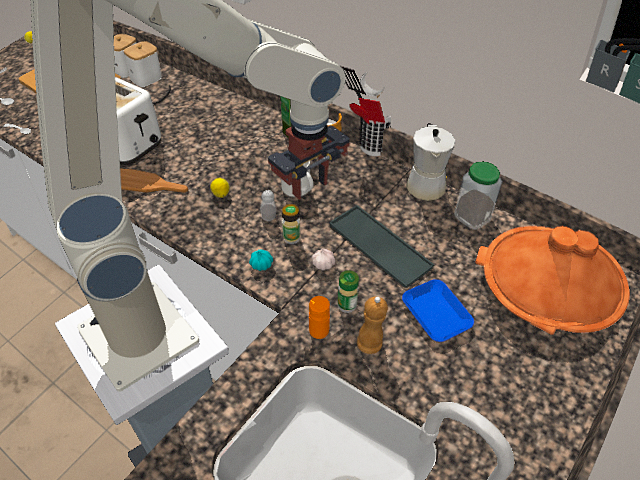

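The scene view is clear. Salt is at (269,205), the dark jar at (290,224), the garlic at (323,260), the green jar at (348,291), the tray at (381,245) and the dish at (438,309). Next is the salt grasp.

>>> {"name": "move_arm", "arguments": {"steps": [[[1,0,0],0,0.1],[[1,0,0],0,0.1],[[1,0,0],0,0.1],[[1,0,0],0,0.1],[[1,0,0],0,0.1],[[1,0,0],0,0.1],[[0.92,0,0],0,0.1],[[0,0,0],0,0.1],[[0,0,1],0,0.1],[[0,0,1],0,0.1],[[0,0,1],0,0.1],[[0,0,1],0,0.1],[[0,0,1],0,0.1],[[0,0,1],0,0.1],[[0,0,1],0,0.1],[[0,0,0.6],0,0.1],[[0,0,0],0,0.1],[[0,0,0],0,0.1]]}}

```text
t: 7.02
ee_pos: [470.7, 112.7, 32.2]
orientation: [-2.225, -2.216, 0.003]
ft_force: [-0.4, 0.1, 1.4]
width: 78.9
grasp_force: 0.0
```

```bash
python3 - <<'E'
from h import *
im=cams.get_image("scene"); cv2.imwrite("pics/s2.png",cv2.resize(im["image"][130:270,190:380,::-1],None,fx=4,fy=4,interpolation=cv2.INTER_CUBIC))
togo(471,113,31)
E
```

```text
ee [471.4 112.9  33. ] togo tool units [ 0.   -0.02  0.08] yaw of tool y -0.24 w 78.9 q [ 0.21  0.54  2.03 -0.    0.56  0.21]
```

View pics/s2.png

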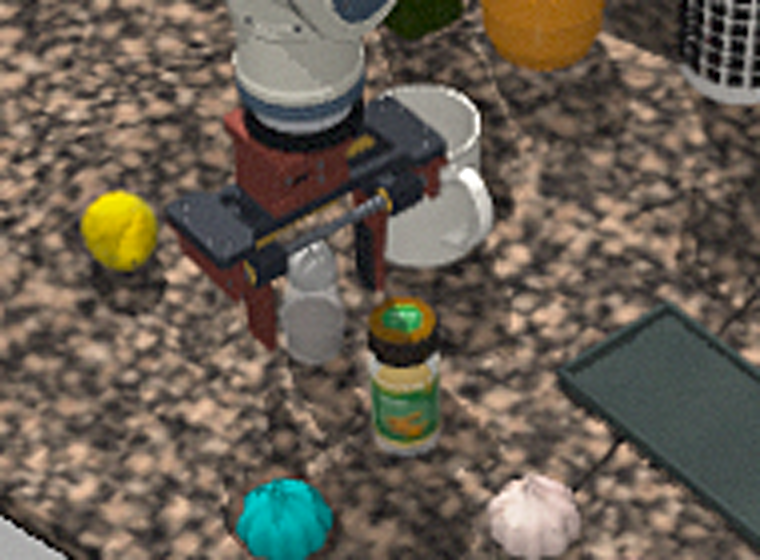

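The salt at crop (315,310) stands between the finger tips, (265,345) and (375,290), so I'll close and lift.

>>> {"name": "move_arm", "arguments": {"steps": [[[0,0,0],0,1],[[0,0,0],0,1],[[0,0,0],0,1],[[0,0,0],0,1],[[0,0,0],0,1],[[0,0,0],0,1],[[0,0,0],0,1],[[0,0,0],0,1],[[0,0,0],0,1],[[0,0,0],0,1],[[0,0,-0.5],0,1],[[0,0,-0.5],0,1],[[0,0,-0.5],0,1],[[0,0,-1],0,1],[[0,0,-1],0,1],[[0,0,-1],0,1],[[0,0,-1],0,1],[[0,0,0],0,1]]}}

```text
t: 8.57
ee_pos: [473.9, 113.7, 174.1]
orientation: [2.223, 2.214, 0.01]
ft_force: [0.9, 0.5, -0.1]
width: 39.4
grasp_force: 29.6
```

```bash
python3 - <<'E'
from h import *
im=cams.get_image("scene"); cv2.imwrite("pics/s3.png",cv2.resize(im["image"][90:250,190:400,::-1],None,fx=3.7,fy=3.7,interpolation=cv2.INTER_CUBIC))
togo(627,-156,170)
E
```

```text
ee [472.8 113.5 172.1] togo tool units [-10.75   6.21   0.1 ] yaw of tool y -0.23 w 39.5 q [ 0.21  0.29  1.97 -0.    0.87  0.22]
```

View pics/s3.png

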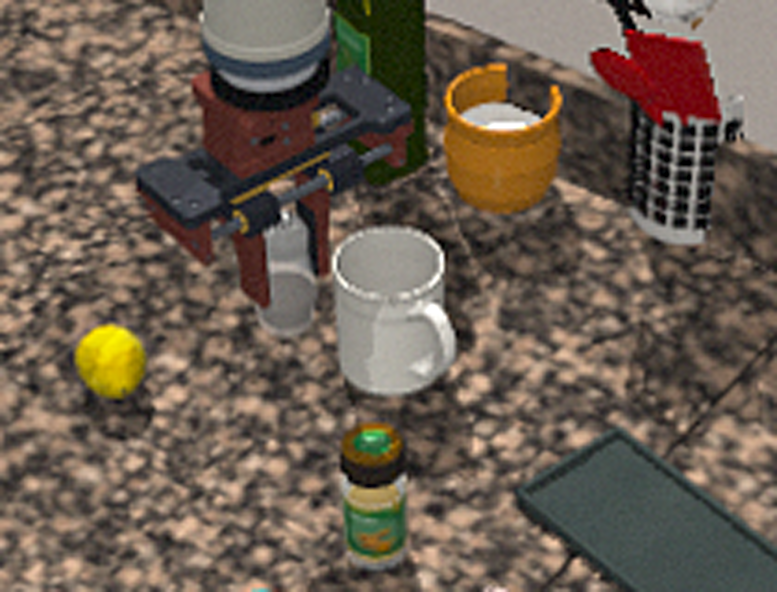

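```bash
python3 - <<'E'
from h import *
im=cams.get_image("scene")
for y in (105,113.5,122):
    P=proj(im,rings(472.8,y,[(22,140)])); print(y,P.min(0)-[190,90],P.max(0)-[190,90], (P.min(0)-[190,90])*3.7,(P.max(0)-[190,90])*3.7)
d=cams.cut_out("scene","salt_shaker"); print([(x["p"],x["rect"]) for x in d])
E
```

```text
105 [69.89689258 83.63842192] [87.18787632 95.17050332] [258.61850254 309.46216112] [322.5951424 352.1308623]
113.5 [67.94780249 81.96378039] [85.18394764 93.42332407] [251.40686922 303.26598743] [315.18060625 345.66629904]
122 [66.01151299 80.30016624] [83.19288803 91.68772278] [244.24259808 297.1106151 ] [307.81368571 339.2445743 ]
[(0.59, [268.6, 166.1, 16.6, 32.3]), (0.38, [436.1, 311.1, 69.9, 63.6])]
```

>>> {"name": "move_arm", "arguments": {"steps": [[[-1,0,0],0,1],[[-1,0.5,0],0,1],[[-1,0.7,0],0,1],[[-1,0.7,0],0,1],[[-1,0.7,0],0,1],[[-1,0.7,0],0,1],[[-1,0.7,0],0,1],[[-1,0.7,0],0,1],[[-1,0.7,0],0,1],[[-1,0.6,0],0,1],[[-0.7,0.2,0],0,1],[[0,0,0],0,1],[[0,0,1],0,1],[[0,0,1],0,1],[[0,0,1],0,1],[[0,0,1],0,1],[[0,0,0.5],0,1],[[0,0,0],0,1],[[0,0,0],0,1]]}}

```text
t: 10.3
ee_pos: [624.2, -154.2, 57.0]
orientation: [-2.224, -2.216, 0.002]
ft_force: [0.1, 0.6, -0.8]
width: 39.4
grasp_force: 29.6
```

```bash
python3 - <<'E'
from h import *
im=cams.get_image("scene"); cv2.imwrite("pics/s4.png",cv2.resize(im["image"][140:300,300:460,::-1],None,fx=3.75,fy=3.75,interpolation=cv2.INTER_CUBIC))
o=ctrl.get_obs();e=o["ee_pos"];b=e[2]-33
P=proj(im,rings(e[0],e[1],[(22,b)])); print(b,(P.min(0)-[300,140])*3.75,(P.max(0)-[300,140])*3.75)
print([(x["p"],x["rect"]) for x in cams.cut_out("scene","salt_shaker")])
togo(627,-156,39)
E
```

```text
25.186602981805493 [264.92498691 351.48840194] [329.165831   398.96362956]
[(0.49, [382.8, 231.6, 19.6, 28.1]), (0.39, [298.0, 174.2, 35.2, 48.4])]
ee [ 625.9 -154.9   58.9] togo tool units [-0.05  0.04  0.8 ] yaw of tool y -0.22 w 39.5 q [-0.26  0.66  1.67  0.    0.81 -0.26]
```

View pics/s4.png

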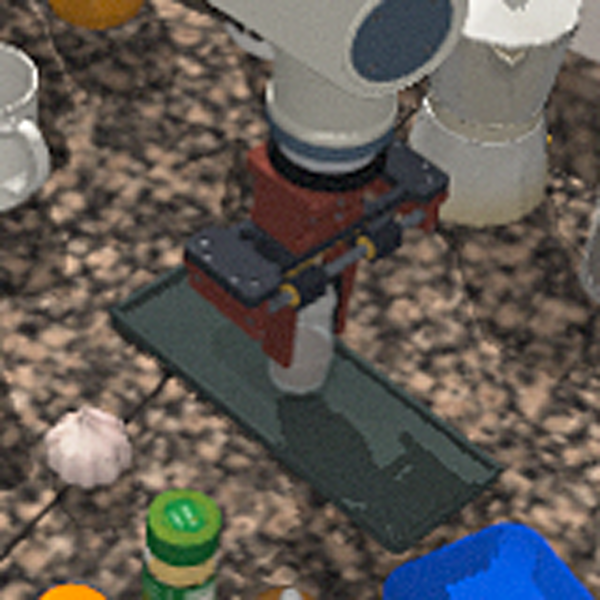

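The held salt (bottom at crop 268–330, 395) matches the pose predicted from the TCP. I'll lower it gently.

>>> {"name": "move_arm", "arguments": {"steps": [[[0,0.04,0.25],0,1],[[0,0,0.25],0,1],[[0,0,0.15],0,1],[[0,0,0.08],0,1],[[0,0,0],0,1],[[0,0,0],0,1],[[0,0,0],0,1]]}}

```text
t: 10.98
ee_pos: [626.1, -155.0, 39.5]
orientation: [2.226, 2.217, 0.0]
ft_force: [0.5, 0.5, -1.4]
width: 39.3
grasp_force: 29.6
```

```bash
python3 - <<'E'
from h import *
togo(627,-156,39); print(ctrl.get_obs()["ft_force"])
E
```

```text
ee [ 626.1 -155.    39.5] togo tool units [-0.04  0.04  0.02] yaw of tool y -0.23 w 39.3 q [-0.26  0.69  1.67 -0.    0.78 -0.26]
[ 0.54455651  0.53040734 -1.41744182]
```

>>> {"name": "move_arm", "arguments": {"steps": [[[0,0,0.04],0,1],[[0,0,0],0,1],[[0,0,0],0,1]]}}

```text
t: 11.23
ee_pos: [626.3, -155.0, 38.9]
orientation: [2.226, 2.217, 0.0]
ft_force: [-0.8, 0.9, 4.0]
width: 39.1
grasp_force: 30.0
```

>>> {"name": "move_arm", "arguments": {"steps": [[[0,0,0.04],0,1],[[0,0,0],0,1],[[0,0,0],0,1]]}}

```text
t: 11.48
ee_pos: [626.3, -155.0, 38.8]
orientation: [2.226, 2.217, 0.0]
ft_force: [-3.2, 1.5, 11.3]
width: 39.1
grasp_force: 30.6
```

>>> {"name": "move_arm", "arguments": {"steps": [[[0,0,-0.04],0,1],[[0,0,0],0,1],[[0,0,0],0,0.3],[[0,0,0],0,0.3],[[0,0,0],0,0.3],[[0,0,0],0,0.3],[[0,0,0],0,0.3],[[0,0,-0.3],0,0.3],[[0,0,-0.6],0,0.3],[[0,0,-1],0,0.3],[[0,0,-1],0,0.3],[[0,0,-1],0,0.3],[[0,0,-1],0,0.3],[[0,0,-0.5],0,0.3],[[0,0,0],0,0.3]]}}

```text
t: 12.73
ee_pos: [628.3, -155.5, 177.9]
orientation: [2.222, 2.213, 0.006]
ft_force: [0.9, -0.3, -0.5]
width: 61.3
grasp_force: 0.0
```

```bash
python3 - <<'E'
from h import *
togo(467,10.5,172)
E
```

```text
ee [ 628.3 -155.5  177.9] togo tool units [ 6.62 -6.48  0.18] yaw of tool y -0.23 w 61.3 q [-0.26  0.5   1.62  0.    1.02 -0.26]
```

>>> {"name": "move_arm", "arguments": {"steps": [[[0.5,-0.5,0],0,0.1],[[1,-1,0],0,0.1],[[1,-1,0],0,0.1],[[1,-1,0],0,0.1],[[1,-1,0],0,0.1],[[1,-1,0],0,0.1],[[0.7,-0.6,0],0,0.1],[[0.4,-0.3,0],0,0.1],[[0,0,0],0,0.1],[[0,0,0],0,0.1]]}}

```text
t: 13.57
ee_pos: [467.3, 10.7, 173.3]
orientation: [2.224, 2.218, 0.0]
ft_force: [0.0, -0.8, 0.7]
width: 79.0
grasp_force: 0.0
```

```bash
python3 - <<'E'
from h import *
im=cams.get_image("top")
for d in cams.cut_out("top","salt_shaker")[:2]: print(d["p"],d["rect"],fitbox(im,d["rect"],prof["salt_shaker"],6))
for d in cams.cut_out("top","slate_tray")[:1]: print(d["p"],fitrect(im,d["pixels"],12))
im=cams.get_image("scene")
for d in cams.cut_out("scene","salt_shaker")[:2]: print(d["p"],d["rect"],fitbox(im,d["rect"],prof["salt_shaker"],6))
for d in cams.cut_out("scene","spice_dark")[:2]: print(d["p"],d["rect"],fitbox(im,d["rect"],prof["spice_dark"],0))
togo(467,10.5,51)
E
```

```text
0.8 [353.5, 185.3, 18.7, 27.5] (array([ 626.94423864, -154.07913165]), array([22.36506817, 27.09817695]))
0.57 ((626.8764038085938, -155.8672332763672), (108.180908203125, 283.3950500488281), 1.3266645669937134)
0.94 [380.2, 233.1, 17.2, 31.2] (array([ 628.6201953 , -151.97284675]), array([19.58813507, 33.96362457]))
0.78 [289.1, 222.4, 17.4, 41.1] (array([469.49529402,  18.76791816]), array([18.36434522, 40.79996185]))
ee [467.4  10.  173.3] togo tool units [ 0.02 -0.01  4.89] yaw of tool y -0.29 w 79.3 q [-0.    0.27  2.01 -0.    0.87  0.  ]
```

Salt stands at the tray centre. Now I'll descend on the dark jar and grip it.

>>> {"name": "move_arm", "arguments": {"steps": [[[0,0,1],0,0.1],[[0,0,1],0,0.1],[[0,0,1],0,0.1],[[0,0,1],0,0.1],[[0,0,0.6],0,0.1],[[0,0,0.3],0,0.1],[[0,0,0],0,0.1],[[0,0,0],0,0.1],[[0,0,0],0,0.1]]}}

```text
t: 14.62
ee_pos: [467.6, 10.5, 51.8]
orientation: [2.225, 2.216, 0.002]
ft_force: [-0.8, 0.1, -0.7]
width: 79.2
grasp_force: 0.0
```

>>> {"name": "move_arm", "arguments": {"steps": [[[0,0,0],0,1],[[0,0,0],0,1],[[0,0,0],0,1],[[0,0,0],0,1],[[0,0,0],0,1],[[0,0,0],0,1],[[0,0,0],0,1],[[0,0,0],0,1],[[0,0,0],0,1]]}}

```text
t: 15.37
ee_pos: [466.7, 10.7, 51.1]
orientation: [-2.226, -2.217, -0.0]
ft_force: [-1.0, 0.0, 5.5]
width: 43.5
grasp_force: 30.0
```

>>> {"name": "move_arm", "arguments": {"steps": [[[0,0,-0.5],0,1],[[0,0,-0.5],0,1],[[0,0,-1],0,1],[[0,0,-1],0,1],[[0,0,-1],0,1],[[0,0,-1],0,1],[[0,0,-0.6],0,1],[[0,0,0],0,1],[[0,0,0],0,1]]}}

```text
t: 16.12
ee_pos: [466.9, 10.7, 191.0]
orientation: [2.225, 2.216, 0.001]
ft_force: [-0.3, -0.1, -1.6]
width: 43.8
grasp_force: 30.0
```

```bash
python3 - <<'E'
from h import *
t=np.radians(1.2); c=np.array([626.9,-155.5]); u=np.array([-np.sin(t),np.cos(t)])*71.2
print("dark",c-u,"green",c+u)
im=cams.get_image("scene"); e=ctrl.get_obs()["ee_pos"]
P=proj(im,rings(e[0],e[1],[(22,e[2]-51),(22,e[2]+54)])); print((P.min(0)+P.max(0))/2,P.max(0)-P.min(0))
print([(d["p"],d["rect"]) for d in cams.cut_out("scene","spice_dark")[:2]])
togo(*(c-u),186)
E
```

```text
dark [ 628.3911003  -226.68438466] green [625.4088997  -84.31561534]
[288.30898706 184.3211996 ] [19.75784423 45.02836239]
[(0.81, [290.4, 183.2, 17.3, 46.0])]
ee [465.7  10.7 189.6] togo tool units [-9.47  6.54  0.13] yaw of tool y -0.23 w 43.5 q [-0.    0.24  2.   -0.    0.91  0.  ]
```

>>> {"name": "move_arm", "arguments": {"steps": [[[-0.5,0.3,0],0,1],[[-1,0.7,0],0,1],[[-1,0.7,0],0,1],[[-1,0.7,0],0,1],[[-1,0.7,0],0,1],[[-1,0.7,0],0,1],[[-1,0.7,0],0,1],[[-1,0.7,0],0,1],[[-1,0.7,0],0,1],[[-0.6,0.4,0],0,1],[[-0.33,0.22,0],0,1],[[0,0,0],0,1],[[0,0,1],0,1],[[0,0,1],0,1],[[0,0,1],0,1],[[0,0,1],0,1],[[0,0,0.5],0,1],[[0,0,0],0,1],[[0,0,0],0,1]]}}

```text
t: 17.8
ee_pos: [628.2, -224.8, 78.0]
orientation: [-2.224, -2.216, 0.001]
ft_force: [0.3, -0.1, -1.1]
width: 43.9
grasp_force: 30.0
```

```bash
python3 - <<'E'
from h import *
im=cams.get_image("scene"); e=ctrl.get_obs()["ee_pos"]
P=proj(im,rings(e[0],e[1],[(22,e[2]-51),(22,e[2]+54)])); print((P.min(0)+P.max(0))/2,P.max(0)-P.min(0))
print([(d["p"],d["rect"]) for d in cams.cut_out("scene","spice_dark")[:2]])
togo(628.4,-226.7,57)
E
```

```text
[402.51161466 240.09162784] [22.72901672 42.33470279]
[(0.95, [404.1, 242.2, 22.0, 41.1])]
ee [ 629.7 -225.7   79.9] togo tool units [-0.04 -0.05  0.92] yaw of tool y -0.21 w 43.9 q [-0.36  0.66  1.6   0.    0.88 -0.36]
```

>>> {"name": "move_arm", "arguments": {"steps": [[[0,-0.04,0.3],0,1],[[0,0,0.3],0,1],[[0,0,0.16],0,1],[[0,0,0.08],0,1],[[0,0,0],0,1],[[0,0,0],0,1],[[0,0,0],0,1]]}}

```text
t: 18.48
ee_pos: [627.8, -225.7, 57.4]
orientation: [2.226, 2.217, 0.0]
ft_force: [0.4, -0.0, -1.2]
width: 43.6
grasp_force: 30.0
```

>>> {"name": "move_arm", "arguments": {"steps": [[[0,0,0.04],0,1],[[0,0,0],0,1],[[0,0,0],0,1]]}}

```text
t: 18.73
ee_pos: [627.9, -225.8, 57.1]
orientation: [2.226, 2.217, 0.0]
ft_force: [-2.3, 0.4, 5.0]
width: 43.6
grasp_force: 30.0
```

>>> {"name": "move_arm", "arguments": {"steps": [[[0,0,0],0,0.3],[[0,0,0],0,0.3],[[0,0,0],0,0.3],[[0,0,0],0,0.3],[[0,0,0],0,0.3],[[0,0,-0.3],0,0.3],[[0,0,-0.6],0,0.3],[[0,0,-1],0,0.3],[[0,0,-1],0,0.3],[[0,0,-1],0,0.3],[[0,0,-1],0,0.3],[[0,0,-0.6],0,0.3],[[0,0,0],0,0.3],[[0,0,0],0,0.3]]}}

```text
t: 19.9
ee_pos: [628.4, -225.9, 195.8]
orientation: [2.224, 2.215, 0.002]
ft_force: [0.1, -0.7, -0.6]
width: 61.5
grasp_force: 0.0
```

```bash
python3 - <<'E'
from h import *
togo(436,-242,190)
E
```

```text
ee [ 628.4 -225.9  195.8] togo tool units [-0.67 -7.69  0.21] yaw of tool y -0.23 w 61.5 q [-0.36  0.51  1.55  0.    1.07 -0.36]
```

>>> {"name": "move_arm", "arguments": {"steps": [[[-0.17,-0.5,0],0,0.22],[[-0.1,-1,0],0,0.22],[[-0.1,-1,0],0,0.22],[[-0.1,-1,0],0,0.22],[[-0.1,-1,0],0,0.22],[[-0.1,-1,0],0,0.22],[[0,-1,0],0,0.22],[[0,-0.8,0],0,0.22],[[0,-0.39,0],0,0.22],[[0,0,0],0,0.22],[[0,0,0],0,0.22]]}}

```text
t: 20.82
ee_pos: [435.3, -241.8, 193.6]
orientation: [-2.227, -2.216, -0.0]
ft_force: [0.2, 0.4, -0.3]
width: 68.8
grasp_force: 0.0
```

```bash
python3 - <<'E'
from h import *
for c in ("top","scene"):
    im=cams.get_image(c)
    for n,z in (("salt_shaker",6),("spice_dark",6),("spice_green",0)):
        for d in cams.cut_out(c,n)[:2]: print(c,n,round(d["p"],2),np.round(d["rect"]),np.round(fitbox(im,d["rect"],prof[n],z),1).tolist())
    cv2.imwrite(f"pics/{c}5.png",cv2.resize(im["image"][150:340,280:470,::-1],None,fx=3,fy=3,interpolation=cv2.INTER_CUBIC))
togo(436,-242,52)
E
```

```text
top salt_shaker 0.86 [355. 188.  20.  23.] [[619.8, -156.8], [22.5, 26.9]]
top spice_dark 0.68 [387. 182.  29.  28.] [[627.7, -226.8], [27.3, 31.1]]
top spice_green 0.56 [463. 200.  70.  50.] [[584.8, -392.2], [35.8, 30.1]]
top spice_green 0.51 [389. 270.  11.  22.] [[434.8, -224.8], [28.6, 23.7]]
scene salt_shaker 0.85 [380. 236.  18.  30.] [[620.9, -157.7], [19.7, 34.0]]
scene spice_dark 0.88 [402. 245.  18.  45.] [[634.2, -222.8], [22.3, 41.4]]
scene spice_green 0.64 [350. 292.  21.  45.] [[439.5, -246.9], [21.6, 43.3]]
scene spice_green 0.62 [320. 318.  22.  44.] [[337.6, -259.8], [20.8, 43.8]]
ee [ 435.9 -241.6  193.8] togo tool units [-0.02  0.01  5.67] yaw of tool y -0.2 w 68.6 q [-0.53  0.28  1.93  0.    0.93 -0.53]
```

View pics/scene5.png

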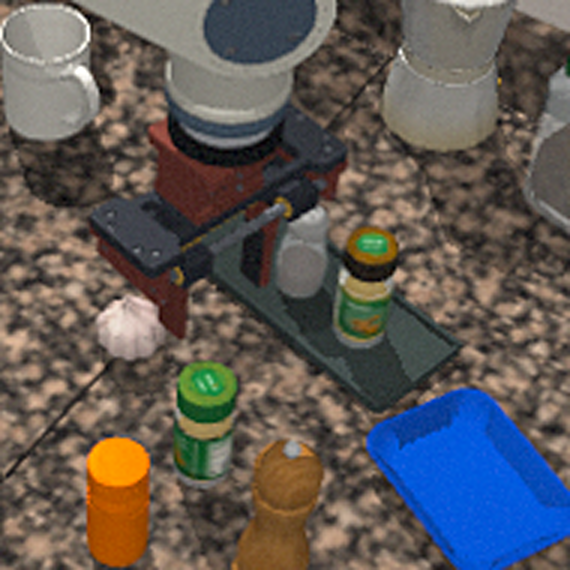

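Salt at crop (302,255) and the dark jar at (365,290) stand on the tray midline. The gripper is over the green jar at (205,425), clear of the mill at (287,490) and the orange jar at (118,500).

>>> {"name": "move_arm", "arguments": {"steps": [[[-0.05,0.04,0.5],0,0.22],[[0,0,1],0,0.22],[[0,0,1],0,0.22],[[0,0,1],0,0.22],[[0,0,1],0,0.22],[[0,0,0.7],0,0.22],[[0,0,0.4],0,0.22],[[0,0,0.07],0,0.22],[[0,0,0],0,0.22],[[0,0,0],0,0.22]]}}

```text
t: 22.05
ee_pos: [437.1, -243.3, 52.9]
orientation: [2.225, 2.216, 0.0]
ft_force: [0.5, -0.4, 0.2]
width: 68.7
grasp_force: 0.0
```

>>> {"name": "move_arm", "arguments": {"steps": [[[0,0,0],0,1],[[0,0,0],0,1],[[0,0,0],0,1],[[0,0,0],0,1],[[0,0,0],0,1],[[0,0,0],0,1],[[0,0,0],0,1],[[0,0,0],0,1],[[0,0,0],0,1]]}}

```text
t: 22.8
ee_pos: [436.6, -243.1, 52.7]
orientation: [2.225, 2.217, 0.0]
ft_force: [-1.7, -0.0, 6.7]
width: 45.6
grasp_force: 30.0
```

>>> {"name": "move_arm", "arguments": {"steps": [[[0,0,-0.5],0,1],[[0,0,-0.5],0,1],[[0,0,-1],0,1],[[0,0,-1],0,1],[[0,0,-1],0,1],[[0,0,-1],0,1],[[0,0,-1],0,1],[[0,0,-0.6],0,1],[[0,0,0],0,1],[[0,0,0],0,1]]}}

```text
t: 23.63
ee_pos: [436.6, -243.0, 217.4]
orientation: [2.225, 2.216, 0.001]
ft_force: [-0.0, 0.2, -1.1]
width: 45.8
grasp_force: 29.9
```

```bash
python3 - <<'E'
from h import *
im=cams.get_image("scene"); e=ctrl.get_obs()["ee_pos"]
P=proj(im,rings(e[0],e[1],[(22.5,e[2]-51),(22.5,e[2]+54)])); print((P.min(0)+P.max(0))/2,P.max(0)-P.min(0))
print([(d["p"],d["rect"]) for d in cams.cut_out("scene","spice_green")[:2]])
togo(625.4,-84.5,210)
E
```

```text
[350.93882478 243.78046988] [23.68508082 49.26941459]
[(0.81, [315.9, 318.6, 22.5, 42.5]), (0.65, [353.2, 245.5, 26.9, 43.2])]
ee [ 435.6 -242.5  215.9] togo tool units [6.35 7.57 0.23] yaw of tool y -0.23 w 45.4 q [-0.53  0.25  1.91  0.    0.99 -0.53]
```

>>> {"name": "move_arm", "arguments": {"steps": [[[0.4,0.5,0],0,1],[[0.85,1,0],0,1],[[0.85,1,0],0,1],[[0.85,1,0],0,1],[[0.85,1,0],0,1],[[0.85,1,0],0,1],[[0.85,1,0],0,1],[[0.5,0.7,0],0,1],[[0.35,0.37,0],0,1],[[0,0,0],0,1],[[0,0,0.5],0,1],[[0,0,1],0,1],[[0,0,1],0,1],[[0,0,1],0,1],[[0,0,1],0,1],[[0,0,0.6],0,1],[[0,0,0.3],0,1],[[0,0,0],0,1],[[0,0,0],0,1],[[0,0,0],0,1]]}}

```text
t: 25.4
ee_pos: [626.7, -85.5, 83.2]
orientation: [2.226, 2.215, 0.001]
ft_force: [0.0, 0.2, -0.9]
width: 45.5
grasp_force: 29.9
```

```bash
python3 - <<'E'
from h import *
im=cams.get_image("scene"); e=ctrl.get_obs()["ee_pos"]
P=proj(im,rings(e[0],e[1],[(22,e[2]-53),(22,e[2]+53)])); print((P.min(0)+P.max(0))/2,P.max(0)-P.min(0))
print([(d["p"],d["rect"]) for d in cams.cut_out("scene","spice_green")[:2]])
togo(625.4,-84.5,59)
E
```

```text
[363.07254155 208.46422642] [19.73376494 41.70610517]
[(0.9, [320.0, 318.2, 21.8, 45.7]), (0.75, [365.1, 210.9, 18.1, 33.1])]
ee [627.1 -85.3  83.5] togo tool units [ 0.03 -0.07  0.98] yaw of tool y -0.24 w 45.4 q [-0.15  0.61  1.69 -0.    0.84 -0.15]
```

>>> {"name": "move_arm", "arguments": {"steps": [[[0.04,-0.04,0.3],0,1],[[0,0,0.3],0,1],[[0,0,0.2],0,1],[[0,0,0.12],0,1],[[0,0,0],0,1],[[0,0,0],0,1],[[0,0,0],0,1]]}}

```text
t: 26.08
ee_pos: [625.3, -83.9, 58.8]
orientation: [-2.226, -2.217, 0.0]
ft_force: [-0.9, 0.3, -2.3]
width: 45.0
grasp_force: 30.0
```

>>> {"name": "move_arm", "arguments": {"steps": [[[0,0,0.04],0,1],[[0,0,0],0,1],[[0,0,0],0,1]]}}

```text
t: 26.33
ee_pos: [625.4, -83.9, 58.6]
orientation: [2.226, 2.217, 0.0]
ft_force: [-1.4, 0.4, 4.2]
width: 45.4
grasp_force: 30.0
```

>>> {"name": "move_arm", "arguments": {"steps": [[[0,0,0],0,0.3],[[0,0,0],0,0.3],[[0,0,0],0,0.3],[[0,0,0],0,0.3],[[0,0,0],0,0.3],[[0,0,-0.3],0,0.3],[[0,0,-0.6],0,0.3],[[0,0,-1],0,0.3],[[0,0,-1],0,0.3],[[0,0,-1],0,0.3],[[0,0,-1],0,0.3],[[0,0,0],0,0.3],[[0,0,0],0,0.3]]}}

```text
t: 27.42
ee_pos: [626.4, -84.1, 182.8]
orientation: [2.224, 2.215, 0.004]
ft_force: [0.7, -0.3, -0.8]
width: 61.5
grasp_force: 0.0
```

```bash
python3 - <<'E'
from h import *
togo(472,-114,180)
E
```

```text
ee [626.4 -84.1 182.8] togo tool units [-1.22 -6.17  0.09] yaw of tool y -0.23 w 61.5 q [-0.15  0.48  1.65 -0.    1.02 -0.15]
```

>>> {"name": "move_arm", "arguments": {"steps": [[[0,-0.5,0],0,0.1],[[-0.2,-1,0],0,0],[[-0.2,-1,0],0,0],[[-0.2,-1,0],0,0],[[-0.2,-1,0],0,0],[[-0.2,-0.9,0],0,0],[[-0.22,-0.5,0],0,0],[[0,-0.27,0],0,0],[[0,0,0],0,0],[[0,0,0],0,0]]}}

```text
t: 28.25
ee_pos: [471.8, -113.9, 180.7]
orientation: [2.226, 2.216, 0.001]
ft_force: [0.6, 0.2, -0.3]
width: 87.9
grasp_force: 0.0
```

```bash
python3 - <<'E'
from h import *
for c in ("top","scene"):
    im=cams.get_image(c)
    for n,z in (("salt_shaker",6),("spice_dark",6),("spice_green",6),("garlic",0)):
        for d in cams.cut_out(c,n)[:2]: print(c,n,round(d["p"],2),np.round(d["rect"]),np.round(fitbox(im,d["rect"],prof[n],z),1).tolist())
    for n,z in (("slate_tray",12),("blue_dish",24)):
        for d in cams.cut_out(c,n)[:1]: print(n,d["p"],fitrect(im,d["pixels"],z))
    cv2.imwrite(f"pics/{c}6.png",cv2.resize(im["image"][150:340,280:470,::-1],None,fx=3,fy=3,interpolation=cv2.INTER_CUBIC))
togo(473,-115,17)
E
```

```text
top salt_shaker 0.48 [356. 183.  19.  17.] [[632.8, -159.6], [22.5, 27.3]]
top spice_dark 0.75 [388. 180.  31.  28.] [[632.4, -228.9], [27.4, 31.3]]
top spice_green 0.73 [413. 316.  15.  27.] [[337.3, -270.6], [31.3, 22.9]]
top spice_green 0.71 [453. 283.  46.  30.] [[403.3, -359.2], [35.3, 22.5]]
top garlic 0.5 [324. 258.   5.  11.] [[467.8, -85.0], [26.6, 26.6]]
top garlic 0.34 [388. 181.  28.  28.] [[640.9, -236.6], [26.2, 26.3]]
slate_tray 0.76 ((623.4384155273438, -44.93708038330078), (62.31174087524414, 105.25908660888672), 89.0230712890625)
blue_dish 0.78 ((579.68603515625, -399.5375061035156), (164.64219665527344, 126.53823852539062), 78.5433120727539)
scene salt_shaker 0.6 [382. 233.  18.  31.] [[632.9, -155.5], [19.7, 34.0]]
scene spice_dark 0.92 [400. 246.  18.  45.] [[627.9, -222.7], [22.3, 41.5]]
scene spice_green 0.71 [319. 319.  21.  41.] [[332.7, -263.3], [20.9, 43.8]]
scene spice_green 0.58 [362. 215.  22.  43.] [[626.9, -83.3], [19.8, 41.1]]
scene garlic 0.82 [260. 260.  24.  23.] [[351.5, -12.2], [24.0, 22.8]]
scene garlic 0.63 [324. 261.  26.  20.] [[471.1, -116.2], [24.1, 22.9]]
slate_tray 0.69 ((626.5177001953125, -157.23007202148438), (110.53927612304688, 289.7422180175781), 0.6805608868598938)
blue_dish 0.83 ((581.287109375, -399.9727478027344), (165.5674285888672, 124.12510681152344), 77.04066467285156)
ee [ 471.  -113.8  180.7] togo tool units [-0.05  0.08  6.55] yaw of tool y -0.23 w 88.1 q [-0.26  0.28  1.97 -0.    0.9  -0.26]
```

View pics/scene6.png

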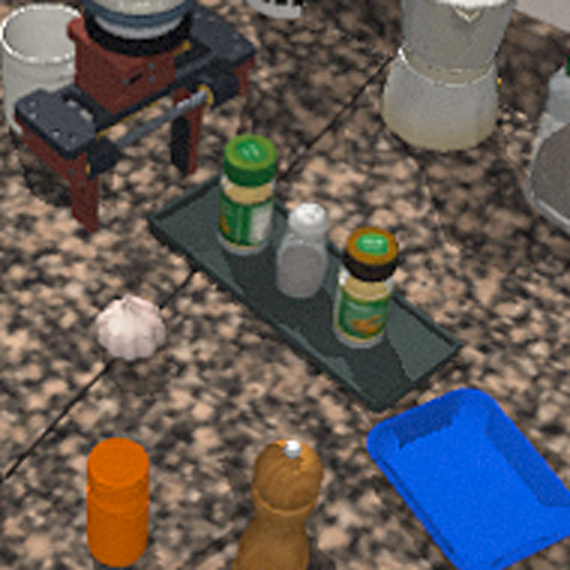

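All three stand upright on the tray midline: green at crop (248,195), salt at (303,250) and dark at (366,290). Now the garlic at (130,327).

>>> {"name": "move_arm", "arguments": {"steps": [[[-0.05,0.04,0.5],0,0],[[0,0,1],0,0],[[0,0,1],0,0],[[0,0,1],0,0],[[0,0,1],0,0],[[0,0,1],0,0],[[0,0,0.6],0,0],[[0,0,0.3],0,0],[[0,0,0.15],0,0],[[0,0,0],0,0],[[0,0,0],0,0],[[0,0,0],0,0]]}}

```text
t: 29.95
ee_pos: [472.8, -115.3, 17.9]
orientation: [2.225, 2.216, 0.001]
ft_force: [0.6, 0.7, -0.1]
width: 87.6
grasp_force: 0.0
```

>>> {"name": "move_arm", "arguments": {"steps": [[[0,0,0],0,1],[[0,0,0],0,1],[[0,0,0],0,1],[[0,0,0],0,1],[[0,0,0],0,1],[[0,0,0],0,1],[[0,0,0],0,1],[[0,0,0],0,1],[[0,0,0],0,1]]}}

```text
t: 30.7
ee_pos: [472.0, -115.1, 17.1]
orientation: [2.226, 2.217, 0.0]
ft_force: [-0.7, 0.9, 4.9]
width: 55.6
grasp_force: 30.0
```

>>> {"name": "move_arm", "arguments": {"steps": [[[0,0,-0.5],0,1],[[0,0,-0.5],0,1],[[0,0,-1],0,1],[[0,0,-1],0,1],[[0,0,-1],0,1],[[0,0,-1],0,1],[[0,0,-1],0,1],[[0,0,-1],0,1],[[0,0,-0.8],0,1],[[0,0,0],0,1],[[0,0,0],0,1]]}}

```text
t: 31.62
ee_pos: [472.4, -115.2, 212.4]
orientation: [2.225, 2.216, 0.002]
ft_force: [-0.4, 0.1, -0.4]
width: 55.7
grasp_force: 30.0
```

```bash
python3 - <<'E'
from h import *
im=cams.get_image("scene"); e=ctrl.get_obs()["ee_pos"]
print([(d["p"],d["rect"],fitbox(im,d["rect"],prof["garlic"],e[2]-16.5)) for d in cams.cut_out("scene","garlic")[:2]])
cv2.imwrite("pics/g7.png",cv2.resize(im["image"][120:320,230:470,::-1],None,fx=2.9,fy=2.9,interpolation=cv2.INTER_CUBIC))
togo(580,-400,190)
E
```

```text
[(0.86, [329.3, 202.9, 22.6, 23.5], (array([ 481.85324245, -119.92097658]), array([24.04412518, 22.87542997]))), (0.77, [259.1, 258.8, 22.3, 21.4], (array([ 263.31748761, -152.90073047]), array([25.86834291, 24.10680211])))]
ee [ 471.1 -114.9  210.7] togo tool units [-11.39   4.4    0.81] yaw of tool y -0.23 w 55.6 q [-0.26  0.23  1.94  0.    0.97 -0.26]
```

View pics/g7.png

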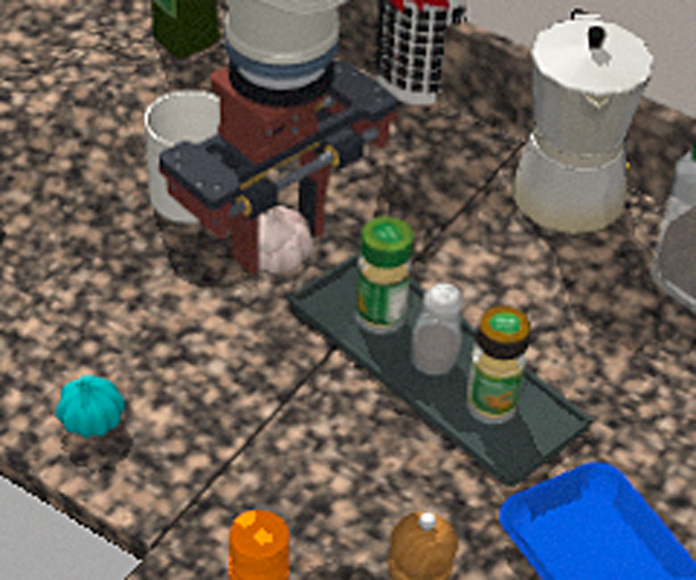

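The garlic is held at crop (283,240). I'll carry it to the dish.

>>> {"name": "move_arm", "arguments": {"steps": [[[-0.5,0.2,0],0,1],[[-1,0.4,0],0,1],[[-1,0.4,0],0,1],[[-1,0.4,0],0,1],[[-1,0.4,0],0,1],[[-1,0.4,0],0,1],[[-1,0.4,0],0,1],[[-1,0.4,0],0,1],[[-1,0.4,0],0,1],[[-1,0.4,0],0,1],[[-1,0.3,0],0,1],[[-0.6,0.2,0],0,1],[[-0.3,0.1,0],0,1],[[0,0,0],0,1],[[0,0,1],0,1],[[0,0,1],0,1],[[0,0,1],0,1],[[0,0,1],0,1],[[0,0,1],0,1],[[0,0,0.5],0,1]]}}

```text
t: 33.38
ee_pos: [578.7, -398.2, 70.5]
orientation: [-2.221, -2.214, 0.001]
ft_force: [-1.0, 0.3, -1.5]
width: 55.4
grasp_force: 30.0
```

>>> {"name": "move_arm", "arguments": {"steps": [[[0,0,0.4],0,1],[[0,0,0],0,1],[[0,0,0],0,1]]}}

```text
t: 33.63
ee_pos: [581.0, -400.4, 64.7]
orientation: [-2.226, -2.217, -0.0]
ft_force: [1.0, -0.4, -0.9]
width: 55.4
grasp_force: 30.0
```

```bash
python3 - <<'E'
from h import *
im=cams.get_image("scene"); e=ctrl.get_obs()["ee_pos"]
print([(d["p"],d["rect"],fitbox(im,d["rect"],prof["garlic"],e[2]-16.5)) for d in cams.cut_out("scene","garlic")[:2]])
cv2.imwrite("pics/g8.png",cv2.resize(im["image"][190:370,340:520,::-1],None,fx=3,fy=3,interpolation=cv2.INTER_CUBIC))
togo(580,-400,25)
E
```

```text
[(0.71, [258.5, 258.8, 20.4, 21.1], (array([327.83330748, -44.2409119 ]), array([24.4211071 , 22.99820675]))), (0.62, [445.5, 300.9, 20.4, 14.1], (array([ 580.7645624 , -414.82490711]), array([25.55220088, 23.94376819])))]
ee [ 581.7 -401.    66. ] togo tool units [ 0.04 -0.07  1.64] yaw of tool y -0.22 w 55.4 q [-0.62  0.72  1.51  0.    0.9  -0.62]
```

View pics/g8.png

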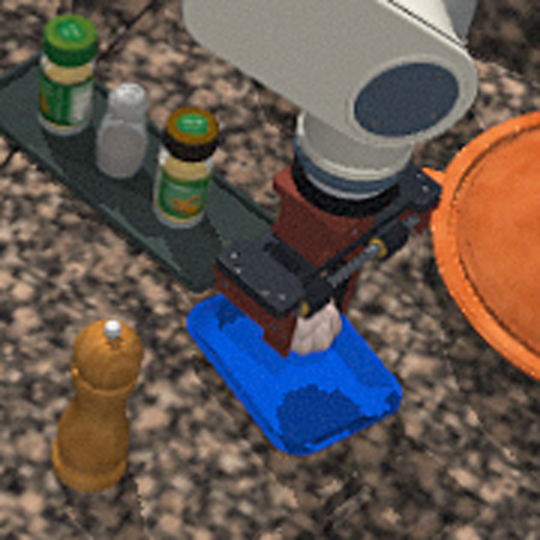

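The garlic is at crop (318,330), above the dish. I'll lower it gently.

>>> {"name": "move_arm", "arguments": {"steps": [[[0.08,-0.06,0.4],0,1],[[0,0,0.5],0,1],[[0,0,0.3],0,1],[[0,0,0.2],0,1],[[0,0,0.12],0,1],[[0,0,0.04],0,1],[[0,0,0],0,1],[[0,0,0],0,1],[[0,0,0],0,1]]}}

```text
t: 34.48
ee_pos: [579.6, -398.6, 25.7]
orientation: [2.225, 2.217, 0.0]
ft_force: [0.2, -0.0, -0.7]
width: 55.4
grasp_force: 30.0
```

>>> {"name": "move_arm", "arguments": {"steps": [[[0,0,0.05],0,1],[[0,0,0],0,1],[[0,0,0],0,1]]}}

```text
t: 34.73
ee_pos: [579.8, -398.9, 24.7]
orientation: [2.225, 2.216, 0.0]
ft_force: [-0.6, -0.6, 1.6]
width: 55.2
grasp_force: 30.0
```

>>> {"name": "move_arm", "arguments": {"steps": [[[0,0,0.02],0,1],[[0,0,0],0,1],[[0,0,0],0,0.2],[[0,0,0],0,0.2],[[0,0,0],0,0.2],[[0,0,0],0,0.2],[[0,0,0],0,0.2],[[0,0,-0.2],0,0.2],[[0,0,-0.4],0,0.2],[[0,0,-0.8],0,0.2],[[0,0,-1],0,0.2],[[0,0,-1],0,0.2],[[0,0,-1],0,0.2],[[0,0,-1],0,0.2],[[0,0,-1],0,0.2],[[0,0,0],0,0.2]]}}

```text
t: 36.07
ee_pos: [582.0, -400.4, 190.9]
orientation: [2.219, 2.21, 0.003]
ft_force: [2.0, -0.5, 1.3]
width: 70.1
grasp_force: 0.0
```

>>> {"name": "move_arm", "arguments": {"steps": [[[0,-1,-0.5],0,0.2],[[0,-1,-0.5],0,0.2],[[0,-1,0],0,0.2],[[0,-1,0],0,0.2],[[0,-1,0],0,0.2],[[0,-1,0],0,0.2],[[0,0,0],0,0.2],[[0,0,0],0,0.2]]}}

```text
t: 36.73
ee_pos: [428.5, -398.0, 209.1]
orientation: [2.227, 2.215, 0.0]
ft_force: [0.3, -0.1, -0.7]
width: 70.2
grasp_force: 0.0
```

```bash
python3 - <<'E'
from h import *
v=[]
for c in ("top","scene"):
    im=cams.get_image(c)
    for n,z in (("salt_shaker",6),("spice_dark",6),("spice_green",6),("garlic",8)):
        for d in cams.cut_out(c,n)[:2]: print(c,n,round(d["p"],2),np.round(d["rect"]),np.round(fitbox(im,d["rect"],prof[n],z),1).tolist())
    for n,z in (("slate_tray",12),("blue_dish",24)):
        for d in cams.cut_out(c,n)[:1]: print(n,d["p"],fitrect(im,d["pixels"],z))
    x=270 if c=="top" else 290; y=140 if c=="top" else 160
    v.append(cv2.resize(im["image"][y:y+240,x:x+240,::-1],(400,400),interpolation=cv2.INTER_CUBIC))
cv2.imwrite("pics/final.png",np.hstack(v)); togo(580,-400,190)
E
```

```text
top spice_dark 0.83 [389. 183.  29.  34.] [[625.4, -230.6], [27.5, 31.0]]
top spice_green 0.76 [405. 315.  28.  24.] [[339.8, -254.2], [30.5, 22.7]]
top spice_green 0.6 [323. 185.  22.  29.] [[623.8, -84.2], [21.4, 31.5]]
top garlic 0.78 [293. 312.  23.  25.] [[348.9, -14.9], [27.1, 27.3]]
slate_tray 0.62 ((627.103271484375, -155.26123046875), (108.37364959716797, 284.1496276855469), 1.2073183059692383)
blue_dish 0.84 ((579.8224487304688, -399.9161682128906), (160.49176025390625, 122.12689971923828), 78.28654479980469)
scene salt_shaker 0.64 [384. 233.  20.  36.] [[636.0, -157.6], [19.7, 34.0]]
scene salt_shaker 0.29 [437. 309.  74.  63.] [[566.8, -407.3], [24.0, 35.2]]
scene spice_green 0.86 [362. 214.  17.  42.] [[627.9, -82.2], [19.8, 41.1]]
scene spice_green 0.75 [318. 318.  24.  41.] [[333.0, -259.0], [20.8, 43.8]]
scene garlic 0.72 [259. 259.  28.  23.] [[347.1, -15.8], [24.0, 22.9]]
scene garlic 0.66 [438. 307.  30.  25.] [[583.6, -399.5], [25.4, 23.8]]
slate_tray 0.57 ((625.4082641601562, -101.2054214477539), (112.3501968383789, 177.89723205566406), 1.6804890632629395)
ee [ 429.4 -397.9  208.6] togo tool units [-0.06  6.02  0.74] yaw of tool y -0.22 w 70.0 q [-0.77  0.38  1.73  0.    1.03 -0.76]
```

View pics/final.png

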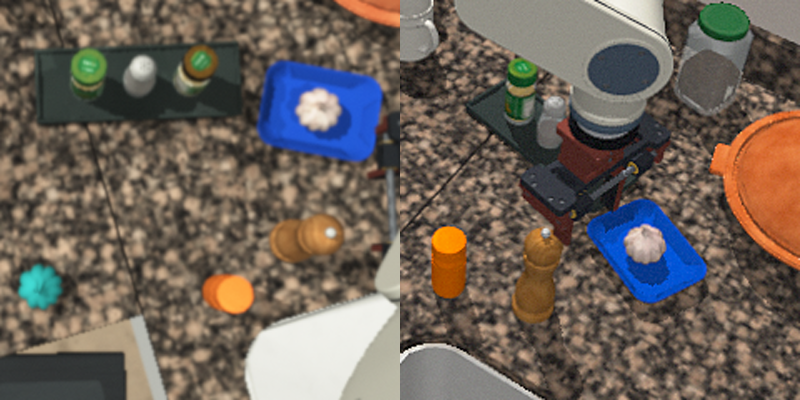

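The combined view shows green (90,75), salt (140,75) and dark (197,70) upright in a row on the tray. The garlic is centred in the dish at (319,110), and the mill and look-alikes are where they were. The gripper is clear, so I'll hand in.

```bash
python3 -c "
from workcell import ctrl
print(ctrl.close_job())"
```

```text
the job is handed in; nothing more can be done
None
```

The salt, dark-capped jar and green-capped jar stand in a row on the tray as asked, the garlic stands in the middle of the blue dish, and the job was handed in at about 37 s of the 96 s limit.

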